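Set the amber reference cell square to the light in the opacity meter

TASK

The oil opacity meter on this engine bench needs its amber reference cell in place. Push the cell gently along the loading track, over the small step and down onto the middle of the black turntable, never lifting or tipping it; then turn the table with the cell on it until the two amber windows squarely face the lamp and the receiver, and let go. Leave the other things on the bench where they are.

Things in the scene. Friction and masses are not known exactly. Their poses are not given: they have to be found in the camera images.
- cell: Amber reference cell: loose closed block, 90 x 90 mm in plan, 70 mm high, about 0.45 kg. Origin: centre of underside, z up. Faces at its +x and -x are amber windows (light passes along its x); +y and -y faces are black, opaque. Aluminium top with a black stripe along x and an amber square. Starts on the track, a window towards each rail, its y axis along the track, +y face towards the turntable.
- meter: Fixed grey base. Origin on the bench top, on the turntable's axis, z up. Loading track along its y, from y = -90 to -280 mm: floor 30 mm above the bench, 94 mm wide, between side rails 10 mm thick whose tops are 42 mm above the bench. Open at both ends: push the cell along +y onto the turntable.
- table_middle (a point): Middle of the turntable's top, 26 mm above the bench, on its vertical axis: the black round turntable is a flat disc of 85 mm radius with no stop or pocket. Its top is 4 mm lower than the track floor.
- track_edge (a point): Middle of the track's end edge, at the step, 30 mm above the bench and 90 mm from the turntable's axis. Past it the cell drops to the disc; while pushed it may hang slightly on the pusher and settles flat once the pusher backs off a little.
- turntable (a joint): Turning angle of the turntable in rad, counter-clockwise from above positive, -0.3 to 1.3. At 0 its lever points along the meter's +y axis (away from the track). It turns freely by hand (about 0.1 N m of friction), stays where it is left, and carries what stands on it.
- lever_peg (a point): Top centre of the red upright peg (18 mm diameter, 40 mm tall, top 64 mm above the bench) at the end of the turntable's lever, 105 mm from the axis. Pushing it sideways along its circle turns the table. Its foot is a flat steel tongue whose top is 24 mm above the bench.
- light_head: Fixed lamp (blue box, +x end) and receiver (black box, -x end) facing each other over the turntable. Origin on the bench top on the turntable's axis; x is the light path, 64 mm above the bench. Boxes 62 mm long, 50 wide, tops 91 mm up with a white line along the path, 143 to 205 mm from the axis; nozzles reach in to 132. Each time set 18 to 38 degrees counter-clockwise of the meter's x.
- spare_cell: Bystander: a loose cell like the other but with green windows and a green square on top, 90 x 90 x 70 mm, on the bench; origin at centre of underside.
- spray_can: Bystander: upright can with a blue label, 54 mm diameter, 160 mm high; origin at centre of underside.
- sample_jar: Bystander: small closed jar, 48 mm diameter, 65 mm high; origin at centre of underside.
- piston: Bystander: aluminium piston, 76 mm diameter, 58 mm high; origin at centre of underside.
- bearing: Bystander: steel ring, 62 mm diameter, 18 mm high, lying flat; origin at centre of underside.
- wrench: Bystander: wrench about 190 mm long lying flat, along its x axis.
- screwdriver: Bystander: screwdriver about 200 mm long lying flat, along its x axis.
Things that resemble listed ones, but are neither listed nor needed, are in the scene too. What is shaped like the cell but brown or red is not meant.

How it is judged:
On the way, in this order (a step that is already met when the one before it is completed fails the run):
1. the cell stands flat on the turntable, wholly off the track and near the middle (horizontal distance between cell and table_middle below 0.03 m and height (world z) of cell below 0.0285 m and angle between cell's own z axis and vertical below 0.035 rad), for 0.2 s.
2. the cell, on the turntable, is turned so that its windows face along the light path (all of step 1 and angle between the x axis of cell and the x axis of light_head, either way round below 0.09 rad), for 0.2 s.
At the end, for the whole second after the job is handed in: the cell stands flat and at rest on the turntable, its centre within 12 mm of the turntable's axis and its window axis within 0.09 rad (5 degrees) of the light path (horizontal distance between cell and table_middle below 0.012 m and height (world z) of cell below 0.0285 m and angle between cell's own z axis and vertical below 0.035 rad and angle between the x axis of cell and the x axis of light_head, either way round below 0.09 rad and linear speed of cell below 0.01 m/s and angular speed of cell below 0.05 rad/s); the robot touches nothing.
It fails at once if the cell is tipped by more than 0.25 rad (angle between cell's own z axis and vertical above 0.25 rad).
It fails at once if the cell is lifted 15 mm or more above the track (height (world z) of cell above 0.045 m).
It fails at once if the robot presses the cell with more than 30 N (contact force between any of the fingers, the arm and cell above 30 N).
It fails at once if a bystander is moved by more than 30 mm (distance of any of spare_cell, spray_can, sample_jar, piston, bearing, wrench, screwdriver from where it was at the start of the episode above 0.03 m).
It also fails if it takes over 51 s, if anything falls off the work surface, if the arm or the gripper's body presses on something with over 40 N, if the wrist force passes 120 N, or if a joint passes its speed limit or range.

ROBOT

A 7-joint arm with a two-finger parallel gripper is mounted at the origin on the work surface. World frame = base frame: x ahead of the robot, y to its left, z up, the work surface at z = 0. Lengths are in m, angles in rad, forces in N, time in s.
With the tool pointing down it reaches from about 0.375 to 0.925 m from the base axis. Payload 3.1 kg.
Tool frame: the origin (TCP) lies at the very end of the fingers, on their centre line; the grasp point (between the pads) lies 19 mm behind it; z points along the fingers, x is the direction in which the jaws open and shut, and the axes are right-handed (so a half turn about z gives the same grasp; the last joint's range is limited). The gripper opens to 85 mm and grips with 20 to 120 N. Pads are 22 mm wide; open, the fingers measure 114 mm over their backs; the gripper's body (76 mm by 85 mm) begins 54 mm behind the grasp point. The pads swing forward as they close: fully open they stand 13 mm farther back than shut.
Start: joints at [-1.428, 0.383, 0.044, 1.598, -0.018, 1.161, -0.05], TCP at [0.155, 0.631, 0.231] pointing down, gripper open.
Joint ranges: [-2.61, 2.61], [-0.41, 2.15], [-1.48, 1.57], [0, 2.5], [-1.57, 4.71], [0.05, 1.97], [-2.85, 2.85]. Speed limits (rad/s): [2.79, 2.79, 3.14, 3.14, 3.14, 3.14, 3.14].

INTERFACE

Orientations are given as a 3x3 rotation matrix whose columns are the frame's x, y, z axes.
In Python, from station import r, hand, monitor, viewer gives the robot as it stands. Calls block until the motion is done:
- r.move_to(position, orientation): joint-space move of the TCP to a pose.
- r.line_to(position, orientation=None, v=0.15, f_stop=None): straight line of the TCP; orientation=None keeps the orientation; v is the mean speed in m/s. With f_stop (N) it stops when the force on the tool has changed by that much, and returns True; else False.
- r.goto_joints(angles): joint-space move.
- hand.set_gripper(opening, squeeze=None): finger opening in m; squeeze is the grip in N (None keeps the last); returns when the fingers have stopped.
- r.dwell(seconds).
- r.ik(position, orientation): joint angles nearest the present ones, or None.
- monitor.observe(): the state.
- viewer.capture(name): name is "scene" or "top" or "wrist"; returns the picture (420x560x3 uint8, red, green, blue); there is no depth.
- viewer.get_calibration(name): a dict with "intrinsics" (3x3 intrinsics, pixels), "xyz" and "orientation" of the camera in the world. Camera axes: x right, y down, z forward; pixel columns grow to the right and rows downward; lengths in m; the calibration is good to about 2 mm. A picture is of the moment at which its call begins: read the wrist's pose just before it. get_calibration takes no time and is no camera call; for the wrist camera it gives the pose at the moment of the call.
A pose or a line that the arm cannot do raises r.Unreachable and nothing moves.
- r.close_job(): hands the job in, once; it reports no verdict.
The state is a dict: "time_s": time; "q": joint angles; "dq": joint speeds; "joint_efforts": joint torques, N m; "position": TCP position; "orientation": TCP orientation; "force": force on the tool from outside, world axes, zero at the start; "moment": the same for the moment, N m; "gripper_width": finger opening in m.
Only numpy, scipy, OpenCV 4.12 (cv2) and the standard library are available. Lean on these libraries where they do the work, as an engineer would, in place of code of your own. Each camera call takes 0.05 s, during which the arm holds its last target.

## Working session

There is one attempt and no reset: what is moved stays moved. The work goes in short steps, each a Python script; the robot and the scene stay as the last script left them, time stands still between calls to the robot, and variables do not carry over. Pictures are saved under pics/ and viewed, and the job is handed in when it is done.

```bash
mkdir -p pics; ls
python3 - <<'E'
from station import r,hand,monitor,viewer
import cv2,numpy as np
np.set_printoptions(precision=4,suppress=True)
s=monitor.observe();print(s['time_s'],s['position'],s['orientation'])
for n in ["scene","top","wrist"]:
    c=viewer.get_calibration(n);print(n,c)
    cv2.imwrite(f'pics/{n}0.png',cv2.cvtColor(viewer.capture(n),cv2.COLOR_RGB2BGR))
E
```

```text
pics
0.0 [0.1548 0.6303 0.2298] [[ 0.2384  0.9712 -0.0005]
 [ 0.9712 -0.2384 -0.0026]
 [-0.0027  0.0002 -1.    ]]
scene {'intrinsics': array([[537.0037,   0.    , 272.5791],
       [  0.    , 537.0037, 213.9133],
       [  0.    ,   0.    ,   1.    ]]), 'xyz': array([1.1986, 0.984 , 1.2325]), 'orientation': array([[-0.8285,  0.4055, -0.3861],
       [ 0.5599,  0.597 , -0.5746],
       [-0.0025, -0.6922, -0.7217]])}
top {'intrinsics': array([[391.3516,   0.    , 278.3197],
       [  0.    , 391.3516, 208.6714],
       [  0.    ,   0.    ,   1.    ]]), 'xyz': array([0.3979, 0.0621, 1.1706]), 'orientation': array([[ 0.0153, -0.9836,  0.1798],
       [-0.9994, -0.0208, -0.0287],
       [ 0.0319, -0.1793, -0.9833]])}
wrist {'intrinsics': array([[355.4328,   0.    , 280.5144],
       [  0.    , 355.4328, 206.5809],
       [  0.    ,   0.    ,   1.    ]]), 'xyz': array([0.0726, 0.6511, 0.3721]), 'orientation': array([[ 0.2387,  0.9179,  0.317 ],
       [ 0.9711, -0.2246, -0.0808],
       [-0.0029,  0.3272, -0.945 ]])}
```

View pics/scene0.png

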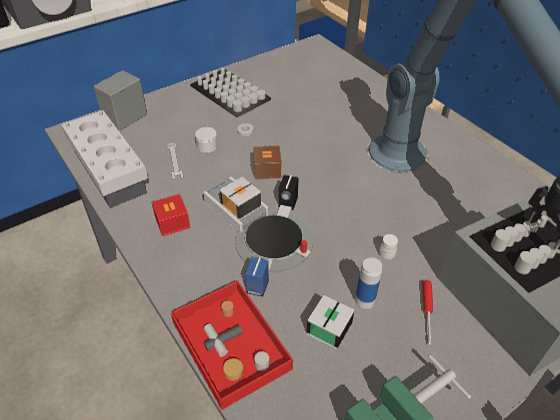

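View pics/top0.png

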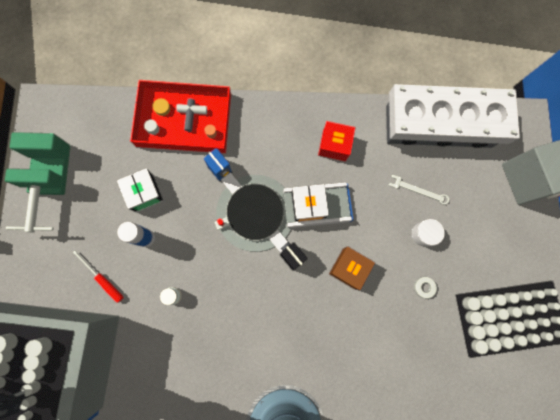

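View pics/wrist0.png

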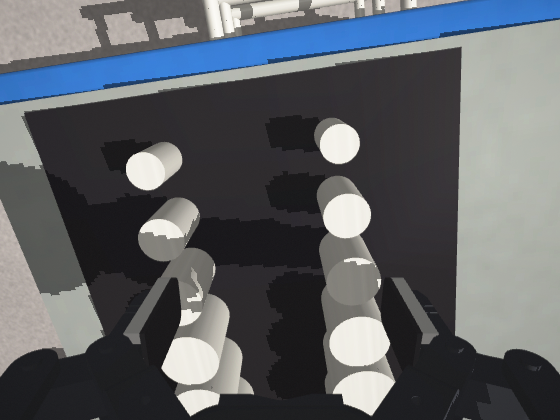

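The top view shows the track with the cell at (310,203), disc at (256,211), peg at (221,223), lamp at (218,163) and receiver at (290,253). The scene view shows the same layout, unobstructed. I'll zoom in next.

Run:
```python
import cv2
a=cv2.imread('pics/top0.png')[140:280,190:370];cv2.imwrite('pics/topz.png',cv2.resize(a,None,fx=4.2,fy=4.2,interpolation=cv2.INTER_NEAREST))
a=cv2.imread('pics/scene0.png')[160:310,190:330];cv2.imwrite('pics/scenez.png',cv2.resize(a,None,fx=4,fy=4,interpolation=cv2.INTER_NEAREST))
```

```text
(no output)
```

View pics/topz.png

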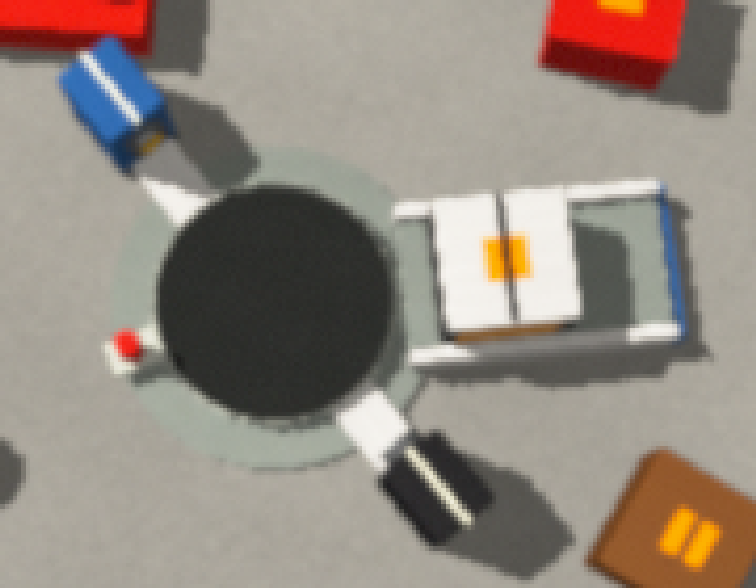

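View pics/scenez.png

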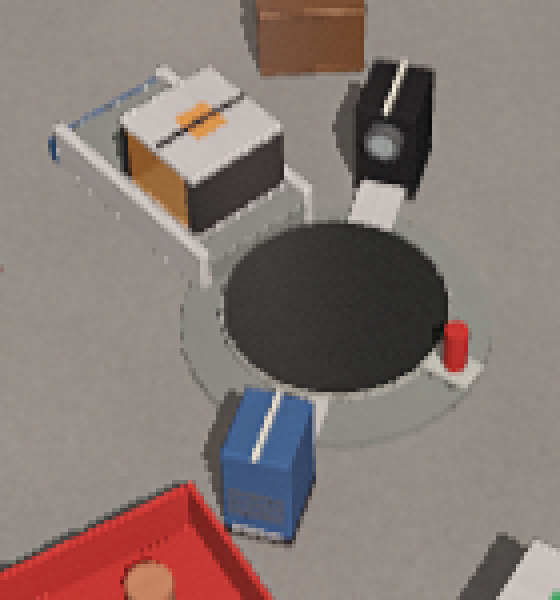

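```bash
cat > h.py <<'E'
import cv2,numpy as np
from station import r,hand,monitor,viewer
np.set_printoptions(precision=4,suppress=True)
def ray(c,uv):
    d=c['orientation']@np.linalg.inv(c['intrinsics'])@np.array([uv[0],uv[1],1.]);return c['xyz'],d/np.linalg.norm(d)
def plane(c,uv,z):
    o,d=ray(c,uv);return o+d*(z-o[2])/d[2]
def tri(c1,u1,c2,u2):
    A=np.zeros((3,3));b=np.zeros(3)
    for c,u in((c1,u1),(c2,u2)):
        o,d=ray(c,u);P=np.eye(3)-np.outer(d,d);A+=P;b+=P@o
    p=np.linalg.solve(A,b)
    g=[np.linalg.norm((np.eye(3)-np.outer(d,d))@(p-o)) for o,d in(ray(c1,u1),ray(c2,u2))]
    return p,max(g)
def snap(n,name):
    c=viewer.get_calibration(n);im=viewer.capture(n);cv2.imwrite(f'pics/{name}.png',cv2.cvtColor(im,cv2.COLOR_RGB2BGR));return c,im
def comp(m,box,mn=6):
    """largest component of mask inside box (x0,y0,x1,y1): centroid, mask"""
    k=np.zeros_like(m);x0,y0,x1,y1=box;k[y0:y1,x0:x1]=m[y0:y1,x0:x1]
    n,l,s,ce=cv2.connectedComponentsWithStats(k.astype(np.uint8));
    if n<2:return None
    i=1+np.argmax(s[1:,4]);return ce[i],l==i,s[i,4]
def hsv(im):return cv2.cvtColor(im,cv2.COLOR_RGB2HSV)
def red(im):h=hsv(im);return ((h[...,0]<6)|(h[...,0]>174))&(h[...,1]>170)&(h[...,2]>110)
def amber(im):h=hsv(im);return (h[...,0]>10)&(h[...,0]<25)&(h[...,1]>170)&(h[...,2]>200)
def dark(im):return im.max(2)<62
def hull_center(mask):
    c=max(cv2.findContours(mask.astype(np.uint8),0,2)[0],key=cv2.contourArea);return cv2.fitEllipse(cv2.convexHull(c))
E
python3 - <<'E'
from h import *
V={n:(viewer.get_calibration(n),cv2.cvtColor(cv2.imread(f'pics/{n}0.png'),cv2.COLOR_BGR2RGB)) for n in('top','scene')}
B={'top':dict(peg=(205,205,232,240),amb=(295,185,325,215),disc=(225,180,288,243)),'scene':dict(peg=(295,235,315,256),amb=(225,178,255,200),disc=(243,212,304,260))}
R={}
for n,(c,im) in V.items():
    R[n]={}
    for k,f in(('peg',red),('amb',amber),('disc',dark)):
        ce,m,a=comp(f(im),B[n][k])
        ys,xs=np.nonzero(m)
        R[n][k]=ce
        if k=='disc':e=hull_center(m);R[n][k]=np.array(e[0]);print(e)
        print(n,k,ce,a,xs.min(),xs.max(),ys.min(),ys.max())
for k in('peg','amb','disc'):
    print(k,tri(V['top'][0],R['top'][k],V['scene'][0],R['scene'][k]), 'top-plane',plane(V['top'][0],R['top'][k],{'peg':.055,'amb':.1,'disc':.026}[k]),'scene-plane',plane(V['scene'][0],R['scene'][k],{'peg':.045,'amb':.1,'disc':.026}[k]))
# white lines
for n,boxes in(('top',((205,150,235,180),(280,245,310,270))),('scene',((245,250,275,280),(278,170,300,192)))):
    c,im=V[n];g=im.min(2)
    for b in boxes:
        ce,m,a=comp(g>165,b);ys,xs=np.nonzero(m)
        P=np.array([plane(c,(x,y),.091)[:2] for x,y in zip(xs,ys)]);mu=P.mean(0);u=np.linalg.svd(P-mu)[2][0]
        print(n,b,'c',mu,'len',np.ptp((P-mu)@u),'ang',np.degrees(np.arctan2(u[1],u[0]))%180,a)
E
```

```text
top peg [220.087  221.6087] 23 218 222 219 224
top amb [307.3548 201.1935] 31 306 309 197 205
((254.81484985351562, 211.5128631591797), (53.783504486083984, 54.676666259765625), 84.68223571777344)
top disc [254.8468 211.5413] 2324 228 282 185 238
scene peg [303.381 246.   ] 63 301 306 241 252
scene amb [235.3333 189.3333] 3 235 236 189 190
((273.8140869140625, 236.49237060546875), (41.566184997558594, 55.31047058105469), 89.46001434326172)
scene disc [275.7179 237.1683] 1652 247 301 216 257
peg (array([0.5622, 0.1968, 0.0466]), np.float64(0.0004267622409022662)) top-plane [0.5606 0.196  0.055 ] scene-plane [0.5617 0.1955 0.045 ]
amb (array([ 0.6239, -0.0564,  0.1033]), np.float64(0.010120372745091975)) top-plane [ 0.6166 -0.0501  0.1   ] scene-plane [ 0.6287 -0.0679  0.1   ]
disc (array([0.5987, 0.0982, 0.0189]), np.float64(0.00045273469057177516)) top-plane [0.5971 0.0983 0.026 ] scene-plane [0.6026 0.1031 0.026 ]
top (205, 150, 235, 180) c [0.7318 0.2114] len 0.05835886866712062 ang 40.11139622217655 47
top (280, 245, 310, 270) c [ 0.4666 -0.0137] len 0.05806100022731095 ang 40.79269261620942 36
scene (245, 250, 275, 280) c [0.7339 0.2117] len 0.06004320685048432 ang 40.98529681299125 31
scene (278, 170, 300, 192) c [ 0.4698 -0.0128] len 0.06206861013953181 ang 40.19005233801385 15
```

```bash
cat >> h.py <<'E'
A0=np.array([.600,.099]);YAW=np.radians(6.5)
def M(x,y,z=None,yaw=None,A=None):
    a=YAW if yaw is None else yaw;A=A0 if A is None else A
    p=A+np.array([np.cos(a)*x-np.sin(a)*y,np.sin(a)*x+np.cos(a)*y]);return np.array([*p,z]) if z is not None else p
def Rpush(yaw=None):
    a=YAW if yaw is None else yaw
    return np.array([[-np.cos(a),-np.sin(a),0],[-np.sin(a),np.cos(a),0],[0,0,-1.]])
E
python3 - <<'E'
from h import *
p=M(0,-.235,.27);print(p,r.ik(p,Rpush()), r.ik(M(0,-.235,.045),Rpush()),r.ik(M(0,-.055,.045),Rpush()))
r.move_to(p,Rpush())
s=monitor.observe();print(s['time_s'],s['q'],s['position'])
c,im=snap('wrist','w1');np.save('c1.npy',c,allow_pickle=True);print(c['xyz'])
E
```

```text
[ 0.6266 -0.1345  0.27  ] [-0.7392  0.7384  1.3765  1.6176 -0.7336  1.4056 -2.3095] [-0.7082  1.182   1.36    1.7811 -1.2208  1.299  -2.0452] [-1.037   1.1443  1.3613  1.8658 -1.2054  1.2646 -2.3019]
3.3 [-0.74    0.7386  1.3752  1.6173 -0.7338  1.4057 -2.3095] [ 0.6269 -0.1333  0.2696]
[ 0.6368 -0.2174  0.4117]
```

View pics/w1.png

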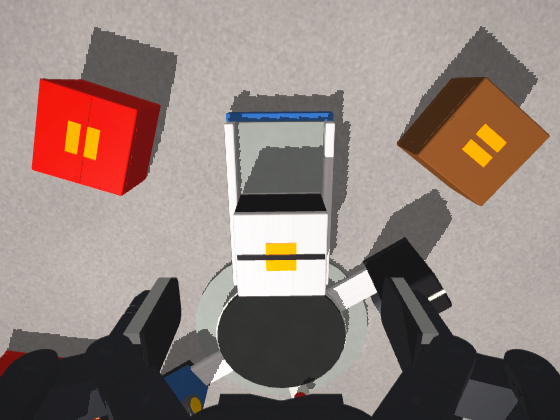

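The wrist view shows the cell's amber square at (281,257), the rails at columns 231 and 330, the disc around (282,338), and the brown and red decoys off to the sides.

Run:
```python
from h import *
c=np.load('c1.npy',allow_pickle=True).item()
im=cv2.cvtColor(cv2.imread('pics/w1.png'),cv2.COLOR_BGR2RGB)
ct=viewer.get_calibration('top');it=cv2.cvtColor(cv2.imread('pics/top0.png'),cv2.COLOR_BGR2RGB)
cs=viewer.get_calibration('scene');is_=cv2.cvtColor(cv2.imread('pics/scene0.png'),cv2.COLOR_BGR2RGB)
def am(im,b):
    h=hsv(im);m=((h[...,0]>10)&(h[...,0]<28)&(h[...,1]>120)&(h[...,2]>150)).astype(np.uint8)
    k=np.zeros_like(m);x0,y0,x1,y1=b;k[y0:y1,x0:x1]=m[y0:y1,x0:x1]
    k=cv2.morphologyEx(k,cv2.MORPH_CLOSE,np.ones((5,5)));q=cv2.minAreaRect(np.argwhere(k)[:,::-1].astype(np.float32));return q
qw=am(im,(255,235,310,280));qt=am(it,(298,190,322,212));qs=am(is_,(228,180,252,198))
print(qw,qt,qs)
print('amb w/top',tri(c,qw[0],ct,qt[0]),'top/scene',tri(ct,qt[0],cs,qs[0]),'w/scene',tri(c,qw[0],cs,qs[0]))
for cc,q in((c,qw),(ct,qt),(cs,qs)):print(plane(cc,q[0],.1))
# cell top white
w=(im.min(2)>200).astype(np.uint8);k=np.zeros_like(w);k[205:300,238:330]=1
# stripe angle
g=(im.max(2)<90);ys,xs=np.nonzero(g[250:266,240:323]);ys+=250;xs+=240
P=np.array([plane(c,(x,y),.1)[:2] for x,y in zip(xs,ys)]);u=np.linalg.svd(P-P.mean(0))[2][0];print('stripe ang',np.degrees(np.arctan2(u[1],u[0]))%180,P.mean(0),len(P))
# disc
ce,m,a=comp(im.max(2)<75,(205,292,355,392))
e=hull_center(m);print(e,plane(c,e[0],.026))
# blue bar
h=hsv(im);ys,xs=np.nonzero((h[...,0]>100)&(h[...,0]<120)&(h[...,1]>150)&(np.arange(420)[:,None]<130))
P=np.array([plane(c,(x,y),.03)[:2] for x,y in zip(xs,ys)]);u=np.linalg.svd(P-P.mean(0))[2][0];print('blue ang',np.degrees(np.arctan2(u[1],u[0]))%180,P.mean(0),np.ptp((P-P.mean(0))@u),len(P))
# rails: left rail bright outer edge rows 125-190
for rows,cols in((range(130,190),(222,245)),(range(158,190),(318,342))):
    pts=[];
    for y in rows:
        x=np.nonzero(im[y,cols[0]:cols[1]].min(1)>205)[0]
        if len(x):pts.append(plane(c,(cols[0]+x.mean(),y),.042)[:2])
    P=np.array(pts);u=np.linalg.svd(P-P.mean(0))[2][0];print('rail',np.degrees(np.arctan2(u[1],u[0]))%180-90,P.mean(0),len(P))
z=cv2.resize(im[90:400,190:370,::-1],None,fx=2,fy=2);cv2.imwrite('pics/w1z.png',z[:600])
```

```text
((280.5, 256.5), (27.0, 29.0), 90.0) ((310.1216125488281, 200.729736328125), (10.028338432312012, 9.535140991210938), 80.53767395019531) ((239.67645263671875, 189.79409790039062), (7.202939987182617, 9.260923385620117), 59.03623962402344)
amb w/top (array([ 0.6181, -0.058 ,  0.0994]), np.float64(0.00020886532268415557)) top/scene (array([ 0.6185, -0.0582,  0.1001]), np.float64(0.000503797509177781)) w/scene (array([ 0.6183, -0.0586,  0.1001]), np.float64(0.0004405777818768751))
[ 0.6179 -0.0584  0.1   ]
[ 0.6181 -0.0578  0.1   ]
[ 0.6187 -0.0587  0.1   ]
stripe ang 7.534700501287685 [ 0.6175 -0.0582] 402
((281.0494689941406, 333.6468811035156), (107.15519714355469, 127.76560974121094), 90.09207916259766) [0.5998 0.0913 0.026 ]
blue ang 7.084155317034487 [ 0.6337 -0.1848] 0.11095194071662406 912
rail 7.038337143148468 [ 0.6802 -0.1354] 60<stdin>:31: RuntimeWarning: Mean of empty slice.
  ret = ret.dtype.type(ret / rcount)
Traceback (most recent call last):
numpy.linalg.LinAlgError: 1-dimensional array given. Array must be at least two-dimensional
```

```bash
sed -i 's/^A0=.*/A0=np.array([.5995,.0988]);YAW=np.radians(7.05)/' h.py
python3 - <<'E'
from h import *
hand.set_gripper(.045)
r.move_to(M(0,-.236,.10),Rpush()); r.line_to(M(0,-.236,.042),v=.08)
s=monitor.observe();print(s['time_s'],s['position'],s['force'],s['gripper_width'])
h=r.line_to(M(0,-.195,.042),v=.03,f_stop=1.2)
s=monitor.observe();d=s['position'][:2]-A0;print(h,s['time_s'],s['position'],s['force'],'my',d@[-np.sin(YAW),np.cos(YAW)],'mx',d@[np.cos(YAW),np.sin(YAW)])
c,im=snap('wrist','w2')
E
```

```text
5.4167 [ 0.6287 -0.1358  0.0423] [-0.3327 -0.0157  0.0311] 0.04512862853181068
True 6.2 [ 0.6256 -0.114   0.0413] [-0.1313 -0.1657 -0.7299] my -0.21439615669799772 mx -0.0001966585855247005
```

View pics/w2.png

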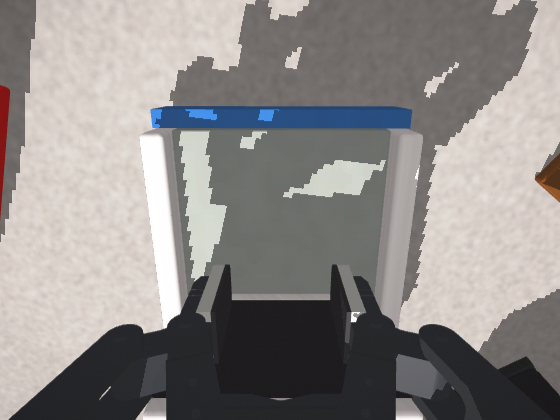

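The wrist view shows both fingers inside the rails against the cell's black rear face, near row 300. Contact came at the predicted place.

Run:
```python
from h import *
h=r.line_to(M(0,-.085,.042),v=.045,f_stop=14)
s=monitor.observe();d=s['position'][:2]-A0;print(h,s['time_s'],s['position'],s['force'],'my',d@[-np.sin(YAW),np.cos(YAW)])
snap('top','t3');snap('scene','s3')
for n,b in(('t3',(140,280,190,370)),('s3',(160,310,190,330))):
    a=cv2.imread(f'pics/{n}.png')[b[0]:b[1],b[2]:b[3]];cv2.imwrite(f'pics/{n}z.png',cv2.resize(a,None,fx=3.5,fy=3.5))
```

```text
False 9.3 [0.6099 0.0144 0.042 ] [-0.1311 -2.0609 -1.0867] my -0.08507798429153762
```

View pics/t3z.png

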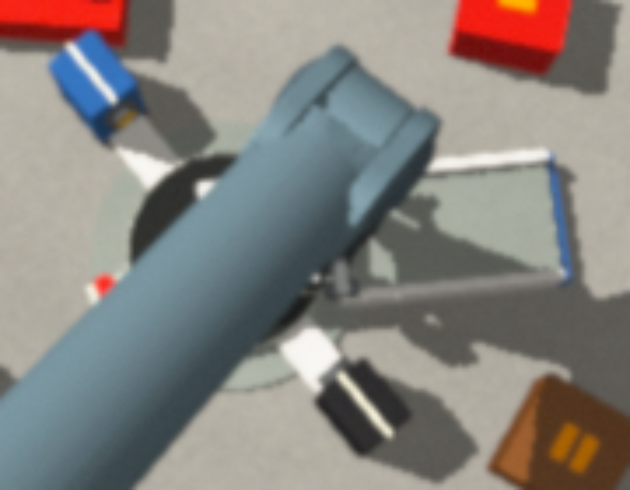

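View pics/s3z.png

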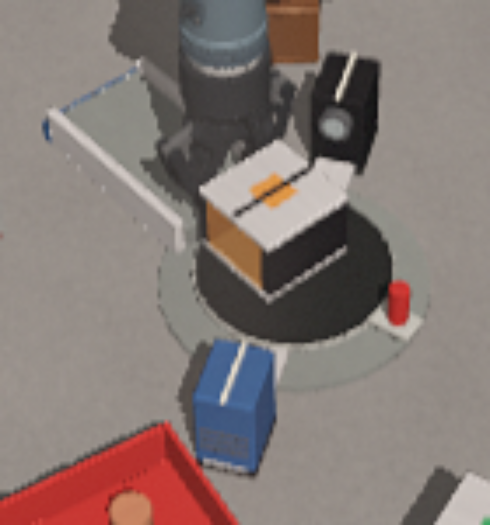

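The scene view shows the cell past the step on the disc, square to the track. The arm blocks the top view.

```bash
cat >> h.py <<'E'
def am(im,b):
    h=hsv(im);m=((h[...,0]>10)&(h[...,0]<28)&(h[...,1]>120)&(h[...,2]>150)).astype(np.uint8)
    k=np.zeros_like(m);x0,y0,x1,y1=b;k[y0:y1,x0:x1]=m[y0:y1,x0:x1]
    k=cv2.morphologyEx(k,cv2.MORPH_CLOSE,np.ones((5,5)));return cv2.minAreaRect(np.argwhere(k)[:,::-1].astype(np.float32))
E
python3 - <<'E'
from h import *
h=r.line_to(M(0,-.057,.042),v=.04,f_stop=14)
s=monitor.observe();print(h,s['time_s'],s['force'])
r.line_to(M(0,-.075,.042),v=.08);r.line_to(M(0,-.11,.15),v=.2);r.move_to(M(0,-.13,.3),Rpush())
s=monitor.observe();print(s['time_s'],s['position'])
c,im=snap('wrist','w4');np.save('c4.npy',c,allow_pickle=True);snap('scene','s4')
E
```

```text
False 10.25 [0.4338 0.0339 0.0224]
12.0 [ 0.6151 -0.0292  0.2988]
```

View pics/w4.png

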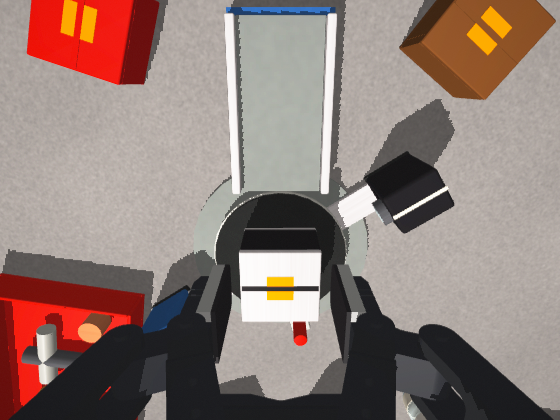

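View pics/s4.png

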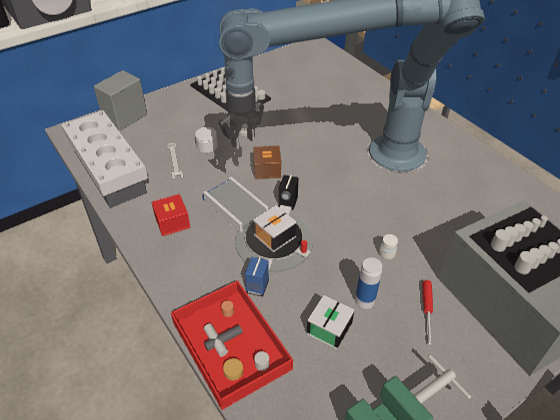

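```bash
cat > meas.py <<'E'
from h import *
def mc(p):
    d=np.asarray(p)[:2]-A0;return np.array([d@[np.cos(YAW),np.sin(YAW)],d@[-np.sin(YAW),np.cos(YAW)]])
def stripe(c,im,b,z,th=90):
    m=np.zeros(im.shape[:2],bool);x0,y0,x1,y1=b;m[y0:y1,x0:x1]=im[y0:y1,x0:x1].max(2)<th
    ys,xs=np.nonzero(m);P=np.array([plane(c,(x,y),z)[:2] for x,y in zip(xs,ys)]);u=np.linalg.svd(P-P.mean(0))[2][0]
    return np.degrees(np.arctan2(u[1],u[0]))%180,P.mean(0),np.ptp((P-P.mean(0))@u),len(P)
E
python3 - <<'E'
from meas import *
c=np.load('c4.npy',allow_pickle=True).item();im=cv2.cvtColor(cv2.imread('pics/w4.png'),cv2.COLOR_BGR2RGB)
cs=viewer.get_calibration('scene');si=cv2.cvtColor(cv2.imread('pics/s4.png'),cv2.COLOR_BGR2RGB)
qw=am(im,(255,270,305,306));qs=am(si,(264,213,285,232));print(qw,qs)
p,e=tri(c,qw[0],cs,qs[0]);print('tri',p,e,mc(p))
for cc,q in((c,qw),(cs,qs)):x=plane(cc,q[0],.096);print(x,mc(x))
print('stripe',stripe(c,im,(244,285,318,293),.096))
# disc edge, rear half: fit circle of known centre from dark contour against base on plane .026
g=cv2.cvtColor(im,cv2.COLOR_RGB2GRAY)
for (px) in ((238,192),(326,192)): print('rail end approx',mc(plane(c,px,.042)))
ce,m,a=comp(im.max(2)<75,(205,190,355,262))
ct=max(cv2.findContours(m.astype(np.uint8),0,1)[0],key=cv2.contourArea)[:,0]
P=np.array([plane(c,q,.026)[:2] for q in ct]);Q=np.array([mc(p) for p in P])
rad=np.linalg.norm(Q,axis=1);k=(abs(rad-.085)<.008)&(Q[:,1]<-.02)
from scipy.optimize import least_squares
s=least_squares(lambda v:np.linalg.norm(Q[k]-v[:2],axis=1)-v[2],[0,0,.085],loss='soft_l1',f_scale=.001);print('disc ctr in meter',s.x,k.sum(),Q[k].min(0),Q[k].max(0))
# light line receiver
ce,mm,a=comp(im.min(2)>190,(390,180,460,225));ys,xs=np.nonzero(mm);P=np.array([plane(c,(x,y),.091)[:2] for x,y in zip(xs,ys)]);u=np.linalg.svd(P-P.mean(0))[2][0];print('rec line',np.degrees(np.arctan2(u[1],u[0]))%180,P.mean(0),np.ptp((P-P.mean(0))@u))
ce,m,a=comp(red(im),(285,315,312,350));ys,xs=np.nonzero(m);print('peg',ce,a,ys.min(),ys.max())
E
```

```text
((280.0, 288.0), (22.0, 26.0), 90.0) ((270.12060546875, 222.33236694335938), (8.053133010864258, 19.63430404663086), 57.52880859375)
tri [0.6055 0.1008 0.0921] 0.007500857452412775 [0.0062 0.0012]
[0.5987 0.1017 0.096 ] [-0.0004  0.0029]
[0.6154 0.1031 0.096 ] [0.0163 0.0023]
stripe (np.float64(6.982153942141991), array([0.5981, 0.1022]), np.float64(0.0817032034834937), 296)
rail end approx [ 0.0487 -0.0926]
rail end approx [-0.0544 -0.0926]
disc ctr in meter [-0.0007 -0.0032  0.0828] 155 [-0.0826 -0.0865] [ 0.0801 -0.0209]
rec line 40.18225689612954 [ 0.466 -0.015] 0.06187796731265095
peg [299.5404 333.4265] 272 323 345
```

Run:
```python
from meas import *
c=np.load('c4.npy',allow_pickle=True).item();im=cv2.cvtColor(cv2.imread('pics/w4.png'),cv2.COLOR_BGR2RGB)
x=plane(c,(299.5,340),.064);print('top guess wrist',x,mc(x))
q=mc([.5622,.1968]);print(q,np.linalg.norm(q),np.degrees(np.arctan2(q[1],q[0]))-90)
a=im[300:360,240:350];cv2.imwrite('pics/w4p.png',cv2.resize(a[...,::-1],None,fx=5,fy=5,interpolation=0))
for lev in (11.5,45):
    for s in (1,-1):
        th=YAW+np.radians(lev+90)
        rad=np.array([np.cos(th),np.sin(th),0]);tan=np.array([-rad[1],rad[0],0])
        R=np.column_stack([s*tan,np.cross([0,0,-1],s*tan),[0,0,-1]])
        print(lev,s,r.ik(np.array([*A0,.04])+.105*rad,R))
```

```text
top guess wrist [0.5617 0.1953 0.064 ] [-0.0257  0.1004]
[-0.025   0.1018] 0.10485842836892036 13.787437565771114
11.5 1 [-1.218   0.8821  1.1157  1.8844 -0.9463  1.0253 -2.4972]
11.5 -1 [ 0.0785  0.6079 -0.6068  1.8227  0.4478  0.8513 -0.4222]
45 1 [-1.2073  0.7195  1.0444  2.0244 -0.8206  0.8929 -1.935 ]
45 -1 [ 0.4534  0.7085 -1.0351  1.951   0.7659  0.9394 -0.0617]
```

View pics/w4p.png

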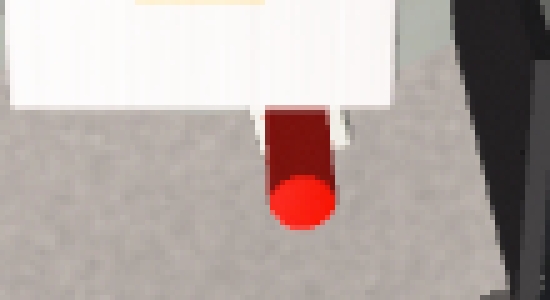

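```bash
cat >> meas.py <<'E'
PEG0=14.0
def pegpose(lev,z,rr=.1045):
    th=YAW+np.radians(lev+90);rad=np.array([np.cos(th),np.sin(th),0]);tan=np.array([-rad[1],rad[0],0])
    return np.array([*A0,z])+rr*rad,np.column_stack([tan,np.cross([0,0,-1],tan),[0,0,-1]])
E
python3 - <<'E'
from meas import *
hand.set_gripper(.05)
r.move_to(*pegpose(PEG0,.17))
p,R=pegpose(PEG0,.040);print(r.line_to(p,R,v=.1,f_stop=8))
hand.set_gripper(.0205,20)
s=monitor.observe();print(s['time_s'],s['gripper_width'],s['position'],s['force'],s['moment'])
t=s['time_s']
for l in np.linspace(PEG0,PEG0+33.6,6)[1:]:
    r.line_to(*pegpose(l,.040),v=.06)
s=monitor.observe();print(s['time_s'],s['gripper_width'],s['position'],s['force'])
snap('scene','s5')
a=cv2.imread('pics/s5.png')[160:310,190:330];cv2.imwrite('pics/s5z.png',cv2.resize(a,None,fx=3.5,fy=3.5))
E
```

```text
False
15.2083 0.020462045901804303 [0.562  0.1964 0.0401] [-0.9653  0.7348 -0.357 ] [ 0.0532 -0.0159  0.0224]
16.9583 0.020616313651673438 [0.5145 0.1593 0.04  ] [-0.0692 -0.8767  0.9148]
```

View pics/s5z.png

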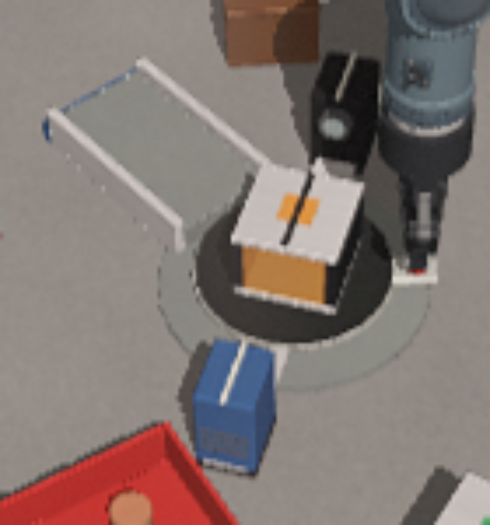

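The cell's stripe now lines up with the lamp and receiver lines. I'll release the peg and measure from clear views.

Run:
```python
from meas import *
hand.set_gripper(.05)
p,R=pegpose(PEG0+33.6,.17);r.line_to(p,v=.15)
r.goto_joints([-1.428, 0.383, 0.044, 1.598, -0.018, 1.161, -0.05])
print(monitor.observe()['time_s'])
ct,it=snap('top','t6');cs,si=snap('scene','s6')
for n,b in(('t6',(140,280,190,370)),('s6',(160,310,190,330))):
    a=cv2.imread(f'pics/{n}.png')[b[0]:b[1],b[2]:b[3]];cv2.imwrite(f'pics/{n}z.png',cv2.resize(a,None,fx=4,fy=4,interpolation=0))
```

```text
20.5583
```

View pics/t6z.png

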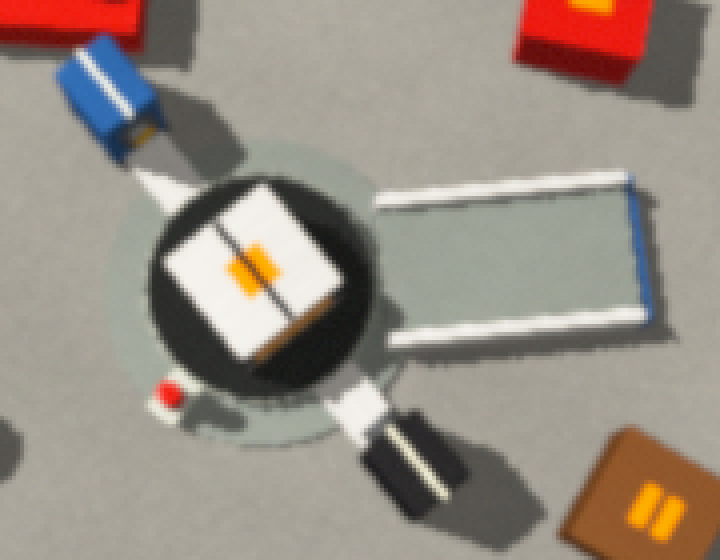

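View pics/s6z.png

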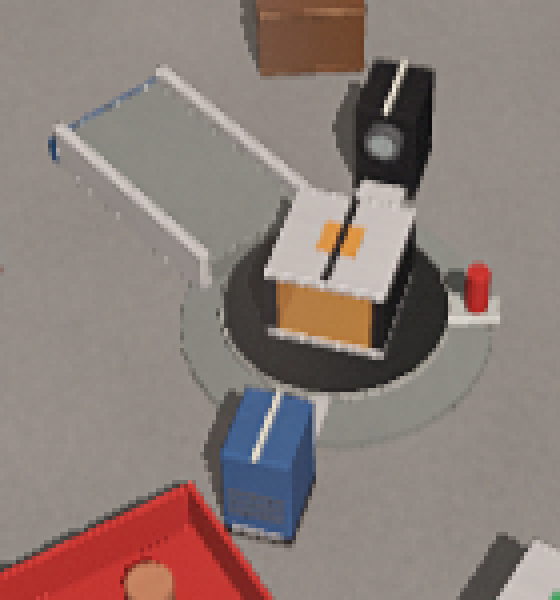

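Run:
```python
from meas import *
ld=lambda n:cv2.cvtColor(cv2.imread(f'pics/{n}.png'),cv2.COLOR_BGR2RGB)
ct=viewer.get_calibration('top');cs=viewer.get_calibration('scene');it=ld('t6');si=ld('s6')
qt=am(it,(245,198,262,218));qs=am(si,(267,213,284,226));print(qt,qs)
print(tri(ct,qt[0],cs,qs[0]))
for c,q in((ct,qt),(cs,qs)):
    x=plane(c,q[0],.096);print(x,'meter',mc(x))
# top white outline in both views
for c,im,b in((ct,it,(229,184,278,232)),(cs,si,(254,205,296,236))):
    ce,m,a=comp((im.min(2)>(150 if c is cs else 180)),b);m=cv2.morphologyEx(m.astype(np.uint8),cv2.MORPH_CLOSE,np.ones((7,7)))
    ys,xs=np.nonzero(m);P=np.array([plane(c,(x,y),.096)[:2] for x,y in zip(xs,ys)]).astype(np.float32)
    q=cv2.minAreaRect(P*1000);print('outline',q,mc(np.array(q[0])/1000),'area',a)
# stripe: dark pixels within the top polygon
    h=cv2.erode(m,np.ones((5,5)));dk=h.astype(bool)&(im.max(2)<(130 if c is ct else 110));ys,xs=np.nonzero(dk)
    P=np.array([plane(c,(x,y),.096)[:2] for x,y in zip(xs,ys)]);u=np.linalg.svd(P-P.mean(0))[2][0];print('stripe',np.degrees(np.arctan2(u[1],u[0]))%180,P.mean(0),len(P))
# peg lever
for c,im,b in((ct,it,(222,230,245,248)),(cs,si,(300,222,318,242))):
    ce,m,a=comp(red(im),b);print(ce,a); 
    if c is ct:pt=ce
    else:print('peg',(p:=tri(ct,pt,cs,ce)),mc(p[0]),np.degrees(np.arctan2(*mc(p[0])[::-1]))-90)
```

```text
((252.92001342773438, 207.05999755859375), (9.600000381469727, 9.800000190734863), 53.13010025024414) ((274.7059020996094, 219.17649841308594), (10.186494827270508, 7.276068687438965), 14.03624439239502)
(array([0.5976, 0.1013, 0.097 ]), np.float64(0.00046782078377321357))
[0.5974 0.1017 0.096 ] meter [-0.0017  0.0031]
[0.5974 0.1002 0.096 ] meter [-0.0019  0.0016]
outline ((581.5552978515625, 120.37198638916016), (87.79142761230469, 41.58757019042969), 39.847251892089844) [-0.0152  0.0236] area 420<stdin>:15: RuntimeWarning: Mean of empty slice.
  ret = ret.dtype.type(ret / rcount)
Traceback (most recent call last):
numpy.linalg.LinAlgError: 1-dimensional array given. Array must be at least two-dimensional
```

Run:
```python
from meas import *
ld=lambda n:cv2.cvtColor(cv2.imread(f'pics/{n}.png'),cv2.COLOR_BGR2RGB)
cs=viewer.get_calibration('scene');ct=viewer.get_calibration('top')
im=ld('s6')
# stripe columns: darkest pixel per row between rows 211-228
P=[]
for y in range(211,229):
    x0=int(278-(y-209)*.4);w=im[y,x0-5:x0+6].max(1).astype(float);wt=np.clip(w.max()-50-w,0,None)
    P.append(plane(cs,(x0-5+(wt*np.arange(11)).sum()/wt.sum(),y),.096)[:2])
P=np.array(P);u=np.linalg.svd(P-P.mean(0))[2][0];print('scene stripe',np.degrees(np.arctan2(u[1],u[0]))%180,np.ptp((P-P.mean(0))@u))
im=ld('t6')
ce,m1,a1=comp(im.min(2)>165,(229,184,278,232));k=(im.min(2)>165)&~m1;ce,m2,a2=comp(k,(229,184,278,232))
for m in(m1,m2):
    ys,xs=np.nonzero(m);q=cv2.minAreaRect(np.array([plane(ct,(x,y),.096)[:2]*1000 for x,y in zip(xs,ys)]).astype(np.float32));print(q)
```

```text
scene stripe 39.84904733801837 0.07030578483825001
((581.7556762695312, 120.54938507080078), (89.94096374511719, 42.43548583984375), 39.850013732910156)
((612.3734741210938, 83.73583984375), (89.32039642333984, 41.367774963378906), 39.872127532958984)
```

```bash
python3 -c "
from station import r,monitor
r.close_job();print(monitor.observe()['time_s'])"
```

```text
the job is handed in; nothing more can be done
the job is handed in; nothing more can be done
```

I pushed the amber cell along the track, over the step and onto the turntable, keeping both fingertips on its rear face. I then backed off and turned the table about 33.6° with the fingers loosely around the red peg. After that I let go, moved the arm clear and handed the job in at about 21 s, well inside the 51 s limit.

**Last checks (top and scene cameras):**
- **Position:** the cell's centre is about 3 mm from the table axis, against a limit of 12 mm. An earlier wrist-camera view gave up to about 5.5 mm, because its disc and rail-end readings put the axis 2–3 mm from my value. The cell's movement during the turn fitted my axis value.
- **Height:** its top measures 97 mm against 96 mm expected, so it is sitting flat on the disc.
- **Alignment:** its window axis is at 39.85°, and the light path measures 40.35°. That is about 0.5° off, against a limit of 5°.
- **Forces:** the cell force was not logged throughout. The push was set to stop at a 14 N change and never did. The highest tool force I read was about 2 N.
- **Bystanders:** I saw none out of place in the pictures, but I did not measure their positions.

My last peg-angle check did not run because of a script error.

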